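Fill the bead jar and half-lock its bayonet lid

ROBOT

A 6-joint arm with a two-finger parallel gripper is mounted at the origin on the work surface. World frame = base frame: x ahead of the robot, y to its left, z up, the work surface at z = 0. Lengths are in m, angles in rad, forces in N, time in s.
With the tool pointing down it reaches from about 0.375 to 0.825 m from the base axis. Payload 5.5 kg.
Tool frame: the origin (TCP) lies on the front face of the gripper's body, between the roots of the fingers; the fingertips stand 73 mm ahead of it and the grasp point (between the pads) lies 54 mm ahead of it; z points along the fingers, y is the line along which they close (so a half turn about z gives the same grasp; the last joint's range is limited). The gripper opens to 85 mm and grips with 20 to 120 N. Pads are 22 mm wide; open, the fingers measure 114 mm over their backs; the gripper's body (76 mm by 85 mm) begins 54 mm behind the grasp point. The pads swing forward as they close: fully open they stand 13 mm farther back than shut.
Start: joints at [1.138, 0.314, -0.047, 1.21, 0, 1.571], TCP at [0.252, 0.545, 0.304] pointing down, gripper open.
Joint ranges: [-2.67, 2.67], [-0.69, 1.73], [-1.03, 1.25], [-2.08, 2.16], [-1.42, 1.45], [-3.14, 3.14]. Speed limits (rad/s): [2.39, 2.39, 3.01, 3.14, 3.14, 3.14].

INTERFACE

Orientations are given as a rotation vector (axis times angle).
In Python, from plant import monitor, camera, camera_info, close_job gives the robot as it stands.
- The arm moves only by the tool move_arm, never from a script. Its argument "targets" is text: rows parted by semicolons, each of 4 numbers parted by spaces: the shift along the tool's x, y, z in cm, then the turn about the tool's z in degrees. In form: tx ty tz yaw; .... A call has 1 to 20 rows; each row is the pose to reach, as a shift and turn from the pose commanded when the call began, along the tool's axes at that moment; what a row does not reach only later rows make up. A row lasts 1/10 s, in which the tool goes at most 50 mm and 8.59 degrees, less where a joint would pass 70% of its speed; a pose out of reach is approached as far as the arm can. A call with a gripper value outside its range is refused whole. "claw" is the finger opening in cm, from 0 to 8.54, set as the call begins (left out, the last holds). The fingers move at their own pace and stop on an object; "grip_force" is the grip in N (left out, the last holds). Time passes only in rows, so rows that repeat a pose let the fingers close. It gives the time, the measured TCP pose, the force, the opening and the grip force at its end, in the units of the state.
- monitor.observe(): the state, without advancing time (a new reading comes with each control period).
- camera(name): name is "scene" or "top"; returns the picture (480x640x3 uint8, red, green, blue); there is no depth.
- camera_info(name): a dict with "mtx" (3x3 intrinsics, pixels), "position" and "rotation" of the camera in the world. Camera axes: x right, y down, z forward; pixel columns grow to the right and rows downward; lengths in m; the calibration is good to about 2 mm. A picture is of the moment at which its call begins. camera_info takes no time and is no camera call.
- close_job(): hands the job in; it is judged then, once.
The state is a dict: "t": time; "q": joint angles; "qvel": joint speeds; "joint_torque": joint torques, N m; "tool_pos": TCP position; "eef_rot": TCP orientation; "ft_force": force on the tool from outside, world axes, zero at the start; "torque": the same for the moment, N m; "width": finger opening in m; "finger_force": force on a finger pad.
Only numpy, scipy, OpenCV 4.12 (cv2) and the standard library are available. Lean on these libraries where they do the work, as an engineer would, in place of code of your own. Each camera call takes 0.05 s, during which the arm holds its last target. There are 200 camera calls.

TASK

With the upright-handled wooden scoop, scoop the beads out of the tray, tip at least three of the four into the open dark jar without touching them by hand, and stand the scoop back upright in the tray. Then fit the jar's lid fully home, its two lugs going down through the two slots in the rim, and turn it clockwise (seen from above) half-way to its lock, an eighth of a turn, never as far as the click. Finish while holding the lid's knob there without letting go, and leave the other goods where they stand.

Things in the scene. Friction and masses are not known exactly. Their poses are not given: they have to be found in the camera images.
- jar_mouth (a point): centre of the mouth of the open dark wooden jar, in the plane of its rim, 80 mm above the table. Jar fixed, 100 mm across, floor 6 mm, bore 90 mm. The rim is a lip 7 mm thick with a 72 mm opening and two slots about 18 mm wide, open to the 90 mm bore, on this point's x axis (+x and -x); z up
- jar: the same jar, origin at the centre of its underside, same axes. Once down through the slots, the lid's lugs can turn only clockwise (from above) under the lip: they meet sprung catches about 65 degrees from the slots, clicking by 75, locked stop at 90; anti-clockwise is blocked. White studs on the outside of the rim mark 45 degrees, half-way
- lid_mid (a point): the loose dark wooden lid (0.12 kg), right way up on the table; point on its axis, 28 mm above its underside, half-way up. Bar knob on top 46 mm long along x (in line with the lugs), 16 mm wide along y, 22 to 56 mm above the underside; flange 92 mm across at 16 to 22 mm. Fully home the flange rests on the rim and this point is 12 mm above the jar mouth point
- lid: the same lid: origin at the centre of its underside, z up. Plug 66 mm across, 16 mm deep; two lugs at the plug's bottom, on +x and -x, 10 mm wide, 6 mm high, reaching 42 mm from the axis. The lid is the same after a half turn
- tray: narrow wooden tray fixed to the table, 72 mm wide, from x = -113 to +98 mm along its x; origin on its underside, on its centre line, z up. Floor top at 6 mm, 56 mm wide inside, walls 26 mm high. Flat floor from x = -65 to +92 mm; at the -x end, which faces the robot, a ramp rises from x = -65 mm at 48 degrees to the end wall; the walls there (x below -60 mm) are 56 mm high
- scoop_grip (a point): point on the axis of the scoop's upright handle, 85 mm above the scoop's flat underside; the handle is 16 mm (x) by 14 mm (y), its top 120 mm above the underside. The loose scoop (0.08 kg) stands level in the +x part of the tray, its open nose (-x) towards the beads and ramp; z up along the handle
- scoop: the same scoop: origin on its underside, 36 mm ahead (-x) of the handle axis, z up. Pan 48 mm wide (43 inside), floor 1.5 mm thick, side walls 16 mm high; nose edge 31 mm ahead (-x) of this origin, handle's back face 44 mm behind it
- bead0_center (a point): one of four round bone-white beads, a ball of 20 mm diameter, 10 g, lying in the tray between the ramp and the scoop. Point: its centre
- bead1_center (a point): one of four round bone-white beads, a ball of 20 mm diameter, 10 g, lying in the tray between the ramp and the scoop. Point: its centre
- bead2_center (a point): one of four round bone-white beads, a ball of 20 mm diameter, 10 g, lying in the tray between the ramp and the scoop. Point: its centre
- bead3_center (a point): one of four round bone-white beads, a ball of 20 mm diameter, 10 g, lying in the tray between the ramp and the scoop. Point: its centre
- bead0: the same bead as a body
- bead1: the same bead as a body
- bead2: the same bead as a body
- bead3: the same bead as a body
- catch2 (a joint): the same on the opposite side of the mouth
- catch (a joint): sprung catch inside the jar's mouth, m: 0 at rest, above 0.001 when the lid's lug presses it (the click)
- bowl_small: small wooden bowl, 90 mm across, 35 mm high, loose, a bystander; origin at its underside
- bowl_wide: wide wooden bowl, 150 mm across, 45 mm high, loose, a bystander; origin at its underside
- figure_a: turned wooden figure 44 mm across, 100 mm high, loose, a bystander; origin at its underside
- figure_b: turned wooden figure 53 mm across, 120 mm high, loose, a bystander; origin at its underside
- figure_c: turned wooden figure 44 mm across, 80 mm high, loose, a bystander; origin at its underside
- spoon: wooden spoon lying flat, loose, a bystander; origin at its underside
- pot: small closed dark wooden pot, 70 mm across, 70 mm high, loose, a bystander; origin at its underside
There are look-alikes about, which are no part of the job. Leave any yellow look-alike of the lid alone. What is shaped like the scoop but turquoise is not meant.

How it is judged:
By the outcome, as a careful person would: the job done as asked, in the order asked, and still so for the second after the job is handed in, while the arm keeps its last pose, push and grip.
It also fails if it takes over 72 s, if anything falls off the work surface, if the arm or the gripper's body presses on something with over 40 N, if the wrist force passes 120 N, or if a joint passes its speed limit or range.

## Working session

There is one attempt and no reset: what is moved stays moved. The work goes in short steps, Python scripts to look and compute and a tool call to move; the robot and the scene stay as the last step left them, time stands still between calls to the robot, and variables do not carry over. Pictures are saved under pics/ and viewed, at most 10 in all, crops included, and the job is handed in when it is done.

Besides the shell and the picture viewer there is one more tool, called after "Request:" by a JSON object that holds its "fn" and its "kwargs". move_arm: Moves the arm, as the interface text tells. Its arguments: {"type":"object","properties":{"targets":{"type":"string"},"claw":{"type":"number"},"grip_force":{"type":"number"}},"required":["targets"]}

```bash
ls; mkdir -p pics; python3 - <<'E'
from plant import monitor,camera,camera_info
import cv2
for n in("scene","top"):
    im=camera(n);cv2.imwrite(f"pics/{n}0.png",im[:,:,::-1]);i=camera_info(n);print(n,i)
print(monitor.observe())
E
```

```text
pics
scene {'mtx': array([[535.69553141,   0.        , 314.12230376],
       [  0.        , 535.69553141, 245.10436334],
       [  0.        ,   0.        ,   1.        ]]), 'position': array([1.06769019, 0.95168304, 0.75679525]), 'rotation': array([-0.69194999, -2.47183486,  1.36318   ])}
top {'mtx': array([[578.42474216,   0.        , 315.23508833],
       [  0.        , 578.42474216, 235.68827632],
       [  0.        ,   0.        ,   1.        ]]), 'position': array([0.51225614, 0.04358476, 1.10161671]), 'rotation': array([-2.19608415,  2.20114721, -0.02896191])}
{'t': 0.1, 'q': array([ 1.13794081e+00,  3.14158657e-01, -4.79696876e-02,  1.21019796e+00,
        3.48237436e-05,  1.57082268e+00]), 'qvel': array([-0.00131298, -0.00024306,  0.00241369,  0.00073573,  0.00064185,
        0.00119411]), 'joint_torque': array([ 1.03239541e-03, -5.40767491e+01,  3.40541589e+01,  1.11725199e-02,
        6.99587076e-05,  1.50384477e-05]), 'tool_pos': array([0.2515012 , 0.5443001 , 0.30312281]), 'eef_rot': array([-6.74594619e-01, -3.06793795e+00,  2.33520964e-03]), 'ft_force': array([-0.60485264,  0.53817825, -0.44484789]), 'torque': array([0.04212508, 0.00329687, 0.09368154]), 'finger_force': 0.0, 'width': 0.0855965868609472}
```

View pics/scene0.png

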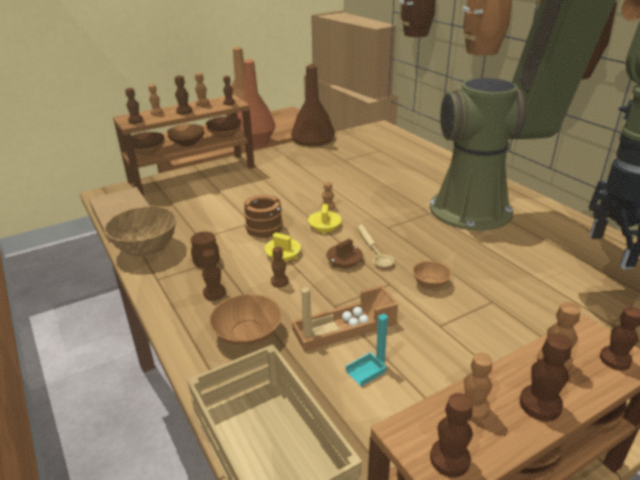

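View pics/top0.png

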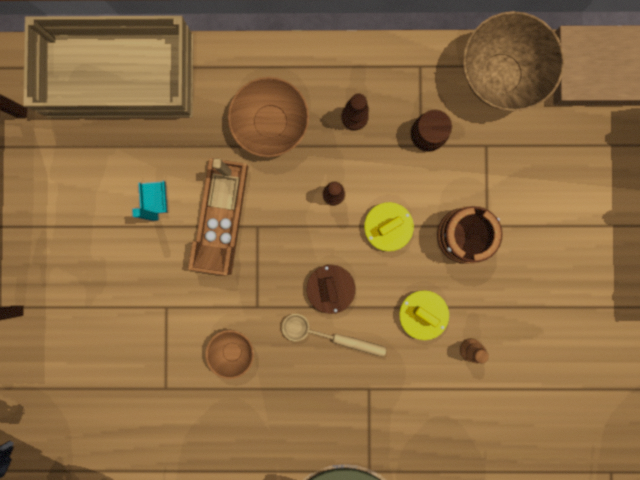

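The top view shows the tray from about (227,163) to (210,273). The scoop handle top is at (217,163) and the beads are around (219,231).

Candidates, each with its pixel in the top view:
- **Lid:** the dark lid at (331,289) is the one I want. The yellow ones at (389,226) and (424,315) are look-alikes.
- **Scoop:** the wooden scoop at (222,190) is the one I want. The turquoise one at (151,200) is a look-alike.
- **Jar:** the open jar at (472,235) is the one I want. The closed pot is at (431,130).

Next is a close crop of the chosen items.

```bash
cat > h.py <<'E'
import numpy as np,cv2
from scipy.spatial.transform import Rotation as R
from plant import monitor,camera,camera_info
def info(n):
    i=camera_info(n);return np.array(i["mtx"]),np.array(i["position"]),R.from_rotvec(i["rotation"]).as_matrix()
def ray(n,uv):
    K,p,M=info(n);d=M@np.linalg.solve(K,[uv[0],uv[1],1.]);return p,d/np.linalg.norm(d)
def plane(n,uv,z):
    p,d=ray(n,uv);return p+d*(z-p[2])/d[2]
def tri(a,b):  # uv in top, uv in scene
    p,d=ray("top",a);q,e=ray("scene",b)
    s=np.linalg.lstsq(np.c_[d,-e],q-p,rcond=None)[0];A=p+s[0]*d;B=q+s[1]*e
    return (A+B)/2,np.linalg.norm(A-B)
def proj(n,P):
    K,p,M=info(n);c=K@(M.T@(np.asarray(P,float)-p));return c[:2]/c[2]
def to_tool(P,yawdeg=None):
    s=monitor.observe();M=R.from_rotvec(s["eef_rot"]).as_matrix();return M.T@(np.asarray(P)-s["tool_pos"])*100
E
python3 - <<'E'
import cv2,numpy as np
t=cv2.imread("pics/top0.png");s=cv2.imread("pics/scene0.png")
def c(im,x,y,w,h,W,H):return cv2.resize(im[y:y+h,x:x+w],(W,H),interpolation=cv2.INTER_CUBIC)
m=np.vstack([np.hstack([c(t,180,150,75,130,300,520)[:300],c(t,430,195,83,83,300,300)[:, :250],c(t,300,260,62,75,250,300)]),
 np.hstack([c(s,285,275,120,90,400,300),c(s,235,185,60,60,200,300),c(s,320,230,50,75,200,300)])])
m=np.vstack([m]);cv2.imwrite("pics/crop1.png",m);print(m.shape)
E
```

```text
(600, 800, 3)
```

View pics/crop1.png

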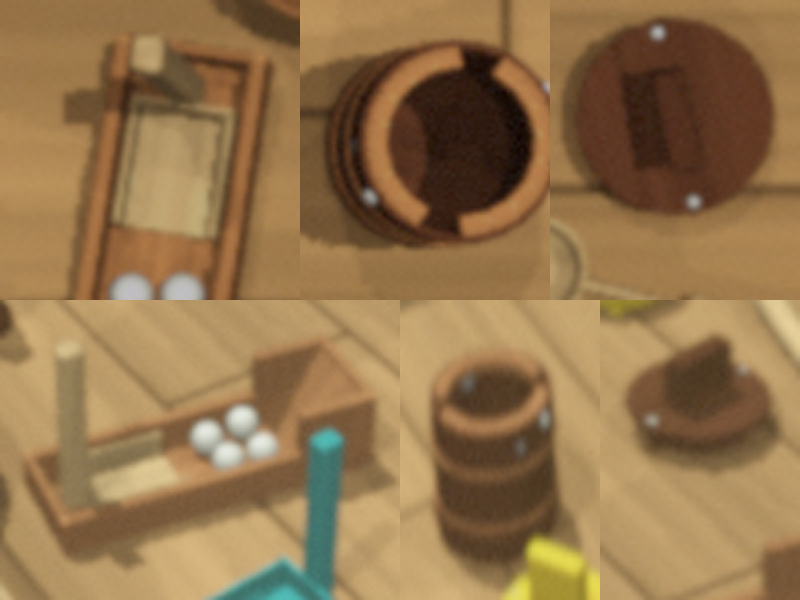

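The crop shows the wooden scoop standing in the tray, the four beads in front of it, the jar's slots and 45° studs, and the dark lid with two studs in line with its knob. I'll now measure these in both views.

```bash
cat > m.py <<'E'
from h import *
def white(im,roi,thr=150,sat=45,amin=3):
    x,y,w,h=roi;c=im[y:y+h,x:x+w].astype(int);m=((c.min(2)>thr)&(c.max(2)-c.min(2)<sat)).astype(np.uint8)
    n,l,st,ce=cv2.connectedComponentsWithStats(m)
    return [(np.round(ce[i]+[x,y],1).tolist(),int(st[i,4])) for i in range(1,n) if st[i,4]>=amin]
E
python3 - <<'E'
from m import *
t=cv2.imread("pics/top0.png");s=cv2.imread("pics/scene0.png")
print("studs lid top",white(t,(300,258,65,60),110,60,2));print("scene",white(s,(322,235,50,40),110,60,2))
print("studs jar top",white(t,(430,195,85,83),90,50,2));print("scene",white(s,(235,185,60,60),95,60,2))
print("beads top",white(t,(195,205,45,50),130,60,5));print("scene",white(s,(335,300,40,40),130,60,5))
for nm,uv in (("top",(217.5,163)),("scene",(306,290))): print(nm,plane(nm,uv,.126))
print("handle top",tri((217.5,163),(306,290)))
# jar rim ring by colour
hsv=cv2.cvtColor(t,cv2.COLOR_BGR2HSV)
print([hsv[y,x].tolist() for x,y in((454,230),(488,262),(472,235),(500,195),(195,240),(240,200))])
# jar rim outer ring points: orange-brown mask in ROI
E
```

```text
studs lid top [([326.1, 267.9], 8), ([335.3, 310.0], 7)]
scene [([355.3, 246.7], 3), ([332.5, 259.5], 4)]
studs jar top [([498.0, 219.0], 7), ([449.0, 249.0], 9)]
scene [([277.9, 208.1], 8)]
beads top [([212.5, 223.1], 73), ([225.0, 223.0], 69), ([210.4, 235.3], 74), ([225.4, 237.4], 73)]
scene [([354.9, 316.4], 276)]
top [0.67124203 0.21859742 0.126     ]
scene [0.67281405 0.2253766  0.126     ]
handle top (array([0.67102345, 0.21988644, 0.12174796]), np.float64(0.0021023809114216487))
[[15, 153, 137], [17, 139, 156], [10, 168, 50], [17, 134, 177], [15, 147, 116], [13, 159, 143]]
```

```bash
python3 - <<'E'
from m import *
t=cv2.imread("pics/top0.png");s=cv2.imread("pics/scene0.png")
a,b=plane("top",(498,219),.074),plane("top",(449,249),.074);print("jar studs",a,b,(a+b)/2,np.linalg.norm(a-b),np.degrees(np.arctan2(*(a-b)[[1,0]])))
print("lid studs tri",tri((326.1,267.9),(355.3,246.7)),tri((335.3,310.0),(332.5,259.5)))
a,b=plane("top",(326.1,267.9),.022),plane("top",(335.3,310.0),.022);print("lid",(a+b)/2,np.linalg.norm(a-b),np.degrees(np.arctan2(*(a-b)[[1,0]])))
for uv in((212.5,223.1),(225,223),(210.4,235.3),(225.4,237.4)):print("bead",plane("top",uv,.019).round(4))
for k,(n,im,seeds) in enumerate((("top",t,((454,230),(488,262))),("scene",s,((250,222),(270,202))))):
    V=cv2.cvtColor(im,cv2.COLOR_BGR2HSV)[:,:,2]
    for thr in(95,105,115):
        m=(V>thr).astype(np.uint8);nn,l,st,ce=cv2.connectedComponentsWithStats(m,connectivity=4)
        for q in seeds: print(n,thr,q,st[l[q[1],q[0]]].tolist(),V[q[1],q[0]])
# tray crop enlarged
c=cv2.resize(t[150:285,175:260],None,fx=4.4,fy=4.4,interpolation=cv2.INTER_CUBIC)
def draw(P):
    u=(proj("top",P)-[175,150]+.5)*4.4;cv2.circle(c,tuple(u.astype(int)),3,(255,0,255),-1)
th=np.radians(-8.5);
H=np.array([.671,.2195]);e=np.array([np.cos(th),np.sin(th)]);f=np.array([-e[1],e[0]])
# handle assumed at tray x=+77
O=H-e*.077
for x,y,z in((98,36,26),(98,-36,26),(-60,36,26),(-60,-36,26),(-60,36,56),(-60,-36,56),(-113,36,56),(-113,-36,56),(92,28,26),(92,-28,26)):
    p=O+e*x/1e3+f*y/1e3;draw([p[0],p[1],z/1e3])
j=cv2.resize(t[190:285,425:515],None,fx=4.4,fy=4.4,interpolation=cv2.INTER_CUBIC);j=cv2.copyMakeBorder(j,0,c.shape[0]-j.shape[0],0,0,cv2.BORDER_CONSTANT)
cv2.imwrite("pics/crop2.png",np.hstack([c,j]));print(O,c.shape)
E
```

```text
jar studs [ 0.57800209 -0.27098058  0.074     ] [ 0.52498067 -0.18367658  0.074     ] [ 0.55149138 -0.22732858  0.074     ] 0.10214332792095716 -58.7288739799588
lid studs tri (array([0.46924935, 0.04954446, 0.05993426]), np.float64(0.05446515959201008)) (array([ 0.43585173,  0.00119476, -0.01421291]), np.float64(0.06043361228054012))
lid [0.4518364  0.02530329 0.022     ] 0.07997418023654936 12.183055319381662
bead [0.5753 0.2467 0.019 ]
bead [0.5754 0.2232 0.019 ]
bead [0.5524 0.2506 0.019 ]
bead [0.5484 0.2224 0.019 ]
top 95 (454, 230) [0, 11, 640, 469, 269084] 137
top 95 (488, 262) [0, 11, 640, 469, 269084] 156
top 105 (454, 230) [0, 11, 640, 469, 247924] 137
top 105 (488, 262) [0, 11, 640, 469, 247924] 156
top 115 (454, 230) [0, 11, 640, 469, 239439] 137
top 115 (488, 262) [0, 11, 640, 469, 239439] 156
scene 95 (250, 222) [13, 0, 627, 480, 43686] 86
scene 95 (270, 202) [13, 0, 627, 480, 43686] 80
scene 105 (250, 222) [0, 0, 640, 480, 57082] 86
scene 105 (270, 202) [0, 0, 640, 480, 57082] 80
scene 115 (250, 222) [0, 0, 640, 480, 79402] 86
scene 115 (270, 202) [0, 0, 640, 480, 79402] 80
[0.59484578 0.23088132] (594, 374, 3)
```

View pics/crop2.png

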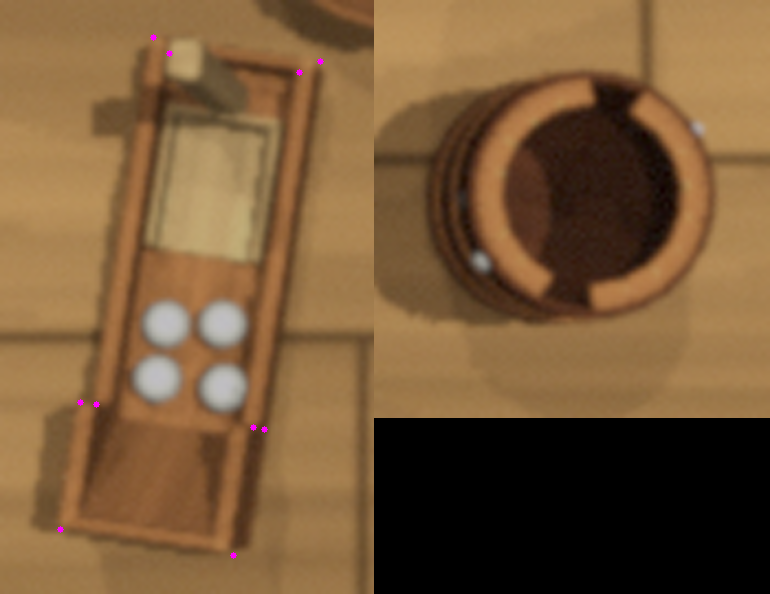

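```bash
python3 - <<'E'
from m import *
u=lambda x,y:((x+.5)/4.4+175-.5,(y+.5)/4.4+150-.5)
j=lambda x,y:((x-374+.5)/4.4+425-.5,(y+.5)/4.4+190-.5)
print("lid",tri((326.1,267.9),(332.5,259.5)),tri((335.3,310.0),(355.3,246.7)))
c=plane("top",j(592,194),.08);print("jar",c)
a,b=plane("top",j(613,98),.08),plane("top",j(573,292),.08);d=a-b;print("slot",(a+b)/2,np.degrees(np.arctan2(d[1],d[0])))
print("jar stud tri top-scene", tri((449,249),(277.9,208.1)))
# tray rigid fit
X=np.array([(98,36),(98,-36),(-113,36),(-113,-36)])/1e3
P=np.array([plane("top",u(*q),z)[:2] for q,z in(((148,40),.026),((318,70),.026),((62,527),.056),((238,548),.056))])
xc=X-X.mean(0);pc=P-P.mean(0);ang=np.arctan2((xc[:,0]*pc[:,1]-xc[:,1]*pc[:,0]).sum(),(xc*pc).sum())
M=np.array([[np.cos(ang),-np.sin(ang)],[np.sin(ang),np.cos(ang)]]);O=P.mean(0)-M@X.mean(0)
print("tray",O,np.degrees(ang),"res mm",((X@M.T+O-P)*1e3).round(1).tolist())
loc=lambda p:(M.T@(np.asarray(p)[:2]-O)*1e3).round(1)
print("beads",[loc(plane("top",q,.016)).tolist() for q in((212.5,223.1),(225,223),(210.4,235.3),(225.4,237.4))])
ht=plane("top",u(186,58),.126);print("handle",ht,loc(ht))
print("pan nose",[loc(plane("top",u(*q),.022)).tolist() for q in((147,245),(255,262))],"rear",[loc(plane("top",u(*q),.022)).tolist() for q in((172,115),(280,120))])
print(tri(u(186,58),(306,290)))
E
```

```text
lid (array([0.49123715, 0.03353466, 0.02134886]), np.float64(0.000768213541650689)) (array([0.41290067, 0.01679501, 0.02231264]), np.float64(0.00028820605225942714))
jar [ 0.55176687 -0.22688928  0.08      ]
slot [ 0.55141504 -0.22729503  0.08      ] -12.275752544394347
jar stud tri top-scene (array([ 0.52539675, -0.18382679,  0.07444132]), np.float64(0.0009709175937405192))
tray [0.59450405 0.23095157] -8.050222875587481 res mm [[0.9, -1.1], [3.9, 0.1], [-1.7, -0.1], [-3.1, 1.1]]
beads [[-21.2, 13.5], [-17.7, -9.8], [-44.4, 14.1], [-44.5, -14.4]]
handle [0.67159507 0.21964268 0.126     ] [77.9 -0.4]
pan nose [[10.6, 25.5], [9.7, -21.2]] rear [[67.1, 23.0], [71.3, -23.1]]
(array([0.67136398, 0.220753  , 0.12244383]), np.float64(0.0018724657793751736))
```

```bash
cat > go.py <<'E'
# prints shift in tool axes (cm, deg) to bring TCP to x y z(m), heading of tool x (deg)
import sys;from h import *
s=monitor.observe();M=R.from_rotvec(s["eef_rot"]).as_matrix();hd=np.degrees(np.arctan2(M[1,0],M[0,0]))
print("t",round(s["t"],2),"pos",s["tool_pos"].round(4),"head",hd.round(2),"tilt",M[:,2].round(4),"q",s["q"].round(2),"F",s["ft_force"].round(1),"w",round(s["width"],4))
for a in sys.argv[1:]:
    x,y,z,h=map(float,a.split(","));d=M.T@(np.array([x,y,z])-s["tool_pos"])*100
    print(a,"->",d.round(2),((hd-h+180)%360-180).round(2))
E
python3 go.py .6715,.220,.21,171.95 .6715,.220,.135,171.95
```

```text
t 0.1 pos [0.2515 0.5443 0.3031] head 155.2 tilt [-7.0e-04 -1.4e-03 -1.0e+00] q [ 1.14  0.31 -0.05  1.21  0.    1.57] F [-0.6  0.5 -0.4] w 0.0856
.6715,.220,.21,171.95 -> [-51.73 -11.81   9.33] -16.75
.6715,.220,.135,171.95 -> [-51.73 -11.79  16.83] -16.75
```

Request:
{"fn": "move_arm", "kwargs": {"targets": "-51.7 -11.8 9 -16.75; -51.7 -11.8 9 -16.75; -51.7 -11.8 9 -16.75; -51.7 -11.8 9 -16.75; -51.7 -11.8 9 -16.75; -51.7 -11.8 9 -16.75; -51.7 -11.8 9 -16.75; -51.7 -11.8 9 -16.75; -51.7 -11.8 9 -16.75; -51.7 -11.8 9 -16.75; -51.7 -11.8 9 -16.75; -51.7 -11.8 9 -16.75; -51.7 -11.8 9 -16.75; -51.7 -11.8 9 -16.75; -51.7 -11.8 9 -16.75; -51.7 -11.8 9 -16.75", "claw": 5}}

```text
t: 1.7
tool_pos: [0.6707, 0.2219, 0.2145]
eef_rot: [0.218, 3.134, 0.0]
ft_force: [-0.1, 0.9, 0.3]
width: 0.0502
finger_force: 0.0
```

```bash
python3 go.py .6715,.220,.135,171.95; python3 -c "
from h import *
for n in('top','scene'):
    cv2.imwrite('pics/'+n+'1.png',camera(n)[:,:,::-1])
t=cv2.imread('pics/top1.png')[120:300,150:300];s=cv2.imread('pics/scene1.png')[200:400,230:430]
f=lambda a:cv2.resize(a,(400,int(400*a.shape[0]/a.shape[1])),interpolation=cv2.INTER_CUBIC)[:400]
a,b=f(t),f(s);h=min(len(a),len(b));cv2.imwrite('pics/c3.png',np.hstack([a[:h],b[:h]]))"
```

```text
t 1.7 pos [0.6707 0.2219 0.2145] head 172.05 tilt [ 4.e-04  3.e-04 -1.e+00] q [0.32 0.56 0.11 1.13 0.   0.46] F [-0.1  0.9  0.3] w 0.0502
.6715,.220,.135,171.95 -> [-0.1  -0.18  7.95] 0.1
```

Request:
{"fn": "move_arm", "kwargs": {"targets": "-0.1 -0.2 4 0.1; -0.1 -0.2 7.95 0.1; -0.1 -0.2 7.95 0.1; -0.1 -0.2 7.95 0.1; -0.1 -0.2 7.95 0.1"}}

```text
t: 2.3
tool_pos: [0.6734, 0.2192, 0.137]
eef_rot: [0.223, 3.131, 0.002]
ft_force: [0.4, 0.2, -0.5]
width: 0.05
finger_force: 0.0
```

Request:
{"fn": "move_arm", "kwargs": {"targets": "0 0 0 0; 0 0 0 0; 0 0 0 0; 0 0 0 0; 0 0 0 0; 0 0 0 0; 0 0 0 0; 0 0 0 0", "claw": 0, "grip_force": 100}}

```text
t: 3.1
tool_pos: [0.6731, 0.2188, 0.1359]
eef_rot: [0.223, 3.131, 0.001]
ft_force: [0.2, 0.4, 6.5]
width: 0.0128
finger_force: 97.2
```

```bash
python3 go.py .5945,.23095,.135,171.95; python3 -c "
from h import *
for n in('top','scene'):
    cv2.imwrite('pics/'+n+'2.png',camera(n)[:,:,::-1])
s=cv2.imread('pics/scene2.png')[230:370,250:430]
cv2.imwrite('pics/c4.png',cv2.resize(s,None,fx=4,fy=4,interpolation=cv2.INTER_CUBIC))"
```

```text
t 3.1 pos [0.6731 0.2188 0.1359] head 171.85 tilt [ 2.3e-03  7.0e-04 -1.0e+00] q [ 0.31  0.61  0.02  0.97 -0.    0.46] F [0.2 0.4 6.5] w 0.0128
.5945,.23095,.135,171.95 -> [7.95 0.08 0.07] -0.1
```

View pics/c4.png

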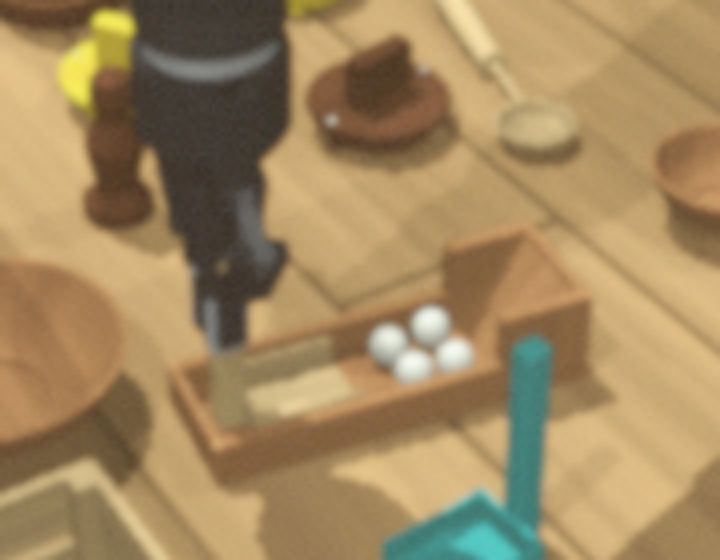

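The gripper holds the scoop's handle at about (228,380) in the crop. The scoop stands level on the tray floor, with the beads in front of its nose around (420,345). Next I push it towards the ramp.

Request:
{"fn": "move_arm", "kwargs": {"targets": "0.3 0 0 0; 0.8 0 0 0; 1.3 0 0 0; 1.8 0 0 0; 2.3 0 0 0; 2.8 0 0 0; 3.3 0 0 0; 3.8 0 0 0; 4.2 0 0 0; 4.6 0 0 0; 5 0 0 0; 5.4 0 0 0; 5.8 0.05 0 0; 6.1 0.05 0 0; 6.4 0.05 0 0; 6.7 0.05 0 0; 7.0 0.05 0 0; 7.2 0.05 0 0; 7.4 0.05 0 0; 7.5 0.05 0 0"}}

```text
t: 5.2
tool_pos: [0.5996, 0.2301, 0.136]
eef_rot: [0.223, 3.13, 0.002]
ft_force: [3.9, -0.7, 6.7]
width: 0.0131
finger_force: 98.0
```

```bash
cat > pic.py <<'E'
import sys;from h import *
from m import white
k=sys.argv[1];S=[int(v) for v in sys.argv[2].split(",")];T=[int(v) for v in sys.argv[3].split(",")]
I={n:camera(n)[:,:,::-1] for n in("top","scene")}
f=lambda a,r:cv2.resize(a[r[1]:r[1]+r[3],r[0]:r[0]+r[2]],(400,400*r[3]//r[2]),interpolation=cv2.INTER_CUBIC)
a,b=f(I["scene"],S),f(I["top"],T);h=max(len(a),len(b));p=lambda a:cv2.copyMakeBorder(a,0,h-len(a),0,0,cv2.BORDER_CONSTANT)
cv2.imwrite(f"pics/{k}.png",np.hstack([p(a),p(b)])[:600])
E
python3 go.py .5945,.23095,.135,171.95; python3 pic.py c5 270,230,150,150 170,130,110,150
```

```text
t 5.2 pos [0.5996 0.2301 0.136 ] head 171.85 tilt [ 4.1e-03  9.0e-04 -1.0e+00] q [ 0.37  0.5  -0.18  0.89 -0.    0.51] F [ 3.9 -0.7  6.7] w 0.0131
.5945,.23095,.135,171.95 -> [0.51 0.01 0.1 ] -0.1
```

View pics/c5.png

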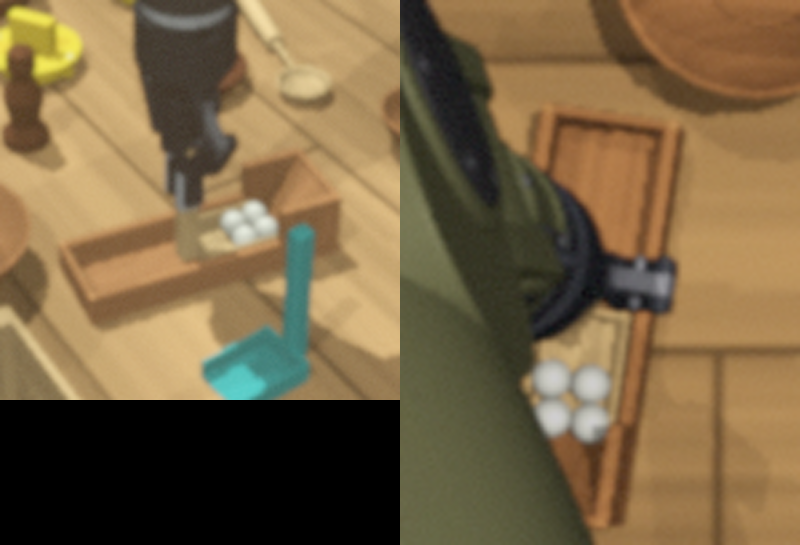

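The beads now sit on the pan, around (570,400) in the right panel, with the nose close to the ramp foot. I'll raise the nose along the ramp, then press down with a light grip so the pan tips back.

Request:
{"fn": "move_arm", "kwargs": {"targets": "0.2 0 -0.2 0; 0.4 0 -0.4 0; 0.6 0 -0.6 0; 0.8 0 -0.8 0; 1.0 0 -1.0 0; 1.2 0 -1.2 0; 1.2 0 -1.2 0"}}

```text
t: 6.0
tool_pos: [0.588, 0.2314, 0.1476]
eef_rot: [0.224, 3.129, 0.0]
ft_force: [6.0, -1.4, 3.6]
width: 0.0125
finger_force: 97.8
```

Request:
{"fn": "move_arm", "kwargs": {"targets": "0 0 0 0; 0 0 0 0; 0 0 0.2 0; 0 0 0.4 0; -0.1 0 0.6 0; -0.2 0 0.8 0; -0.3 0 1.0 0; -0.4 0 1.15 0; -0.4 0 1.15 0", "grip_force": 25}}

```text
t: 6.9
tool_pos: [0.5954, 0.2316, 0.1388]
eef_rot: [0.224, 3.122, 0.004]
ft_force: [10.0, -0.9, 12.5]
width: 0.0128
finger_force: 99.1
```

```bash
python3 go.py ; python3 pic.py c6 300,260,110,110 190,170,70,95
```

```text
t 6.9 pos [0.5954 0.2316 0.1388] head 171.79 tilt [ 0.0119  0.002  -0.9999] q [ 0.37  0.48 -0.19  0.89 -0.    0.52] F [10.  -0.9 12.5] w 0.0128
```

View pics/c6.png

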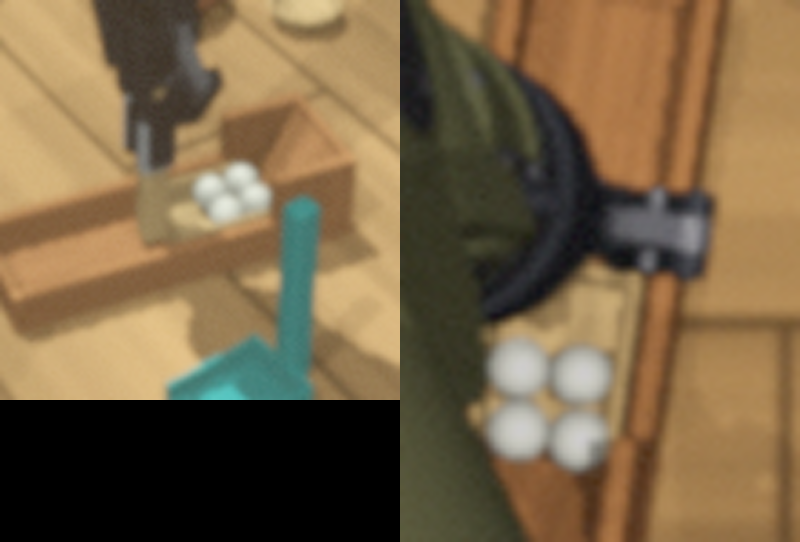

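The beads are still in the pan, but the pad force stayed at about 99 N, so the grip did not lighten. I'll set it again together with the claw value.

Request:
{"fn": "move_arm", "kwargs": {"targets": "0 0 0 0; 0 0 0 0; 0 0 0 0; 0 0 0 0; 0 0 0 0", "claw": 0, "grip_force": 20}}

```text
t: 7.5
tool_pos: [0.5953, 0.2316, 0.1388]
eef_rot: [0.224, 3.122, 0.004]
ft_force: [10.7, -0.1, 11.8]
width: 0.0126
finger_force: 99.1
```

```bash
python3 go.py
```

```text
t 7.5 pos [0.5953 0.2316 0.1388] head 171.8 tilt [ 0.012   0.0019 -0.9999] q [ 0.37  0.48 -0.19  0.89 -0.    0.52] F [10.7 -0.1 11.8] w 0.0126
```

Request:
{"fn": "move_arm", "kwargs": {"targets": "-0.1 0 -0.2 0; -0.1 0 -0.2 0; -0.1 0 -0.2 0", "claw": 1.6, "grip_force": 20}}

```text
t: 7.8
tool_pos: [0.5897, 0.2305, 0.1359]
eef_rot: [-0.223, -3.131, 0.001]
ft_force: [0.4, 0.4, 0.0]
width: 0.0161
finger_force: 0.2
```

Request:
{"fn": "move_arm", "kwargs": {"targets": "0 0 0 0; 0 0 0 0; 0 0 0 0; 0 0 0 0; 0 0 0 0", "claw": 0, "grip_force": 20}}

```text
t: 8.3
tool_pos: [0.591, 0.2307, 0.1367]
eef_rot: [-0.223, -3.133, 0.0]
ft_force: [0.3, -0.3, -1.2]
width: 0.0134
finger_force: 23.0
```

```bash
python3 go.py .5945,.23095,.135,171.95
```

```text
t 8.3 pos [0.591  0.2307 0.1367] head 171.85 tilt [-3.e-04 -1.e-04 -1.e+00] q [ 0.37  0.49 -0.19  0.89  0.    0.51] F [ 0.3 -0.3 -1.2] w 0.0134
.5945,.23095,.135,171.95 -> [-0.35  0.08  0.17] -0.1
```

Request:
{"fn": "move_arm", "kwargs": {"targets": "0.2 0 -0.25 0; 0.4 0 -0.5 0; 0.6 0 -0.75 0; 0.8 0 -1.0 0; 1.0 0 -1.25 0; 1.15 0 -1.45 0; 1.15 0 -1.45 0; 1.15 0 -1.45 0"}}

```text
t: 9.1
tool_pos: [0.5797, 0.2324, 0.1515]
eef_rot: [0.223, 3.133, 0.0]
ft_force: [-0.3, 0.2, -1.1]
width: 0.0135
finger_force: 23.0
```

Request:
{"fn": "move_arm", "kwargs": {"targets": "0 0 0.2 0; 0 0 0.4 0; 0 0 0.6 0; 0 0 0.8 0; -0.1 0 1.0 0; -0.2 0 1.2 0; -0.3 0 1.4 0; -0.3 0 1.4 0"}}

```text
t: 9.9
tool_pos: [0.5856, 0.2322, 0.1393]
eef_rot: [0.224, 3.127, 0.002]
ft_force: [5.7, -1.3, 6.5]
width: 0.0135
finger_force: 23.2
```

```bash
python3 go.py ; python3 pic.py c7 310,265,90,90 190,170,70,95
```

```text
t 9.9 pos [0.5856 0.2322 0.1393] head 171.81 tilt [ 6.3e-03  8.0e-04 -1.0e+00] q [ 0.38  0.47 -0.21  0.89 -0.    0.52] F [ 5.7 -1.3  6.5] w 0.0135
```

View pics/c7.png

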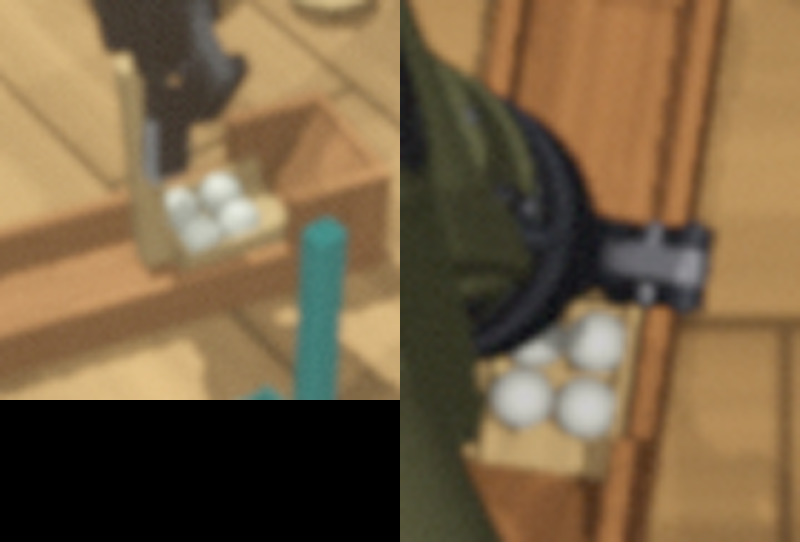

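The scoop is now tilted nose-up and the beads have rolled back against the handle, around (200,215) in the left panel. I'll work out the tilt before carrying it.

```bash
python3 - <<'E'
from h import *
O=np.array([.5945,.23095]);a=np.radians(-8.05);e=np.array([np.cos(a),np.sin(a)]);f=np.array([-e[1],e[0]])
n=np.array([f[0],f[1],0])
for nm,uv,lat in(("top",(337.5,279),.0),("bot",(344.9,324),.007),("nose bottom corner",(310+285*.225,265+215*.225),.024)):
    p,d=ray("scene",uv);P0=np.array([*(O+f*lat),0]);P=p+d*(n@(P0-p))/(n@d);print(nm,(e@(P[:2]-O)*1e3).round(1),(P[2]*1e3).round(1))
s=monitor.observe();print("tcp local",(e@(s["tool_pos"][:2]-O)*1e3),(f@(s["tool_pos"][:2]-O)*1e3))
J=np.array([.5516,-.2271]);
E
python3 go.py .5856,.2322,.26,171.85 .40,.32,.26,171.85
```

```text
top 8.9 127.8
bot -5.2 11.6
nose bottom corner -64.1 33.2
tcp local -9.008891163736765 -0.0017807820027203546
t 10.0 pos [0.5856 0.2322 0.1394] head 171.82 tilt [ 6.3e-03  8.0e-04 -1.0e+00] q [ 0.38  0.47 -0.21  0.89 -0.    0.52] F [ 5.  -1.8  5.5] w 0.014
.5856,.2322,.26,171.85 -> [ -0.08   0.02 -12.06] -0.03
.40,.32,.26,171.85 -> [ 19.54   6.07 -12.17] -0.03
```

Request:
{"fn": "move_arm", "kwargs": {"targets": "0 0 -0.1 0; -0.05 0 -0.3 0; -0.05 0 -0.6 0; -0.05 0 -1.1 0; -0.05 0 -1.8 0; -0.05 0 -2.7 0; -0.05 0 -3.7 0; -0.05 0 -4.8 0; -0.05 0 -6 0; -0.05 0 -7.2 0; -0.05 0 -8.4 0; -0.05 0 -9.5 0; -0.05 0 -10.5 0; -0.05 0 -11.3 0; -0.05 0 -11.8 0; -0.05 0 -12 0; -0.05 0 -12.1 0; -0.05 0 -12.1 0"}}

```text
t: 11.8
tool_pos: [0.583, 0.2318, 0.258]
eef_rot: [-0.223, -3.133, 0.0]
ft_force: [-0.9, 1.1, -2.1]
width: 0.0136
finger_force: 22.1
```

```bash
python3 - <<'E'
from m import *
s=camera("scene")[:,:,::-1];t=camera("top")[:,:,::-1];cv2.imwrite("pics/s8.png",s);cv2.imwrite("pics/t8.png",t)
print(white(s,(300,200,100,140),130,60,8),white(t,(180,150,90,130),130,60,8))
E
python3 go.py .5516,-.2271,.26,121.5 .5516,-.2271,.26,171.8
```

```text
[([359.5, 265.3], 262)] [([228.9, 212.3], 15), ([212.1, 231.9], 185), ([198.7, 235.3], 109)]
t 11.9 pos [0.583  0.2318 0.2579] head 171.85 tilt [-8.e-04 -3.e-04 -1.e+00] q [ 0.38  0.39 -0.05  1.14  0.    0.52] F [-0.5  0.2 -0.8] w 0.0134
.5516,-.2271,.26,121.5 -> [ -3.4  -45.87  -0.19] 50.35
.5516,-.2271,.26,171.8 -> [ -3.4  -45.87  -0.19] 0.05
```

```bash
python3 go.py .5683,-.2544,.26,121.5; python3 -c "
import numpy as np
u=np.arange(1,20)/19;print((u*u*(3-2*u)).round(3))"
```

```text
t 11.9 pos [0.583  0.2318 0.2579] head 171.85 tilt [-8.e-04 -3.e-04 -1.e+00] q [ 0.38  0.39 -0.05  1.14  0.    0.52] F [-0.5  0.2 -0.8] w 0.0134
.5683,-.2544,.26,121.5 -> [ -5.44 -48.33  -0.19] 50.35
[0.008 0.031 0.067 0.114 0.171 0.236 0.307 0.383 0.461 0.539 0.617 0.693
 0.764 0.829 0.886 0.933 0.969 0.992 1.   ]
```

Request:
{"fn": "move_arm", "kwargs": {"targets": "0 -0.4 0 0.4; -0.2 -1.5 0 1.5; -0.4 -3.2 0 3.4; -0.6 -5.5 0 5.7; -0.9 -8.3 -0.1 8.6; -1.3 -11.4 -0.1 11.9; -1.7 -14.8 -0.1 15.5; -2.1 -18.5 -0.1 19.3; -2.5 -22.3 -0.1 23.2; -2.9 -26 -0.1 27.1; -3.4 -29.8 -0.1 31.1; -3.8 -33.5 -0.2 34.9; -4.2 -36.9 -0.2 38.5; -4.5 -40 -0.2 41.7; -4.8 -42.8 -0.2 44.6; -5.1 -45.1 -0.2 47; -5.3 -46.8 -0.2 48.8; -5.4 -47.9 -0.2 49.9; -5.4 -48.3 -0.2 50.3; -5.4 -48.3 -0.2 50.3"}}

```text
t: 13.9
tool_pos: [0.5679, -0.254, 0.2603]
eef_rot: [-1.534, -2.741, -0.0]
ft_force: [-0.7, -0.2, -1.8]
width: 0.0137
finger_force: 22.1
```

```bash
python3 go.py .5683,-.2544,.235,121.5; python3 pic.py c9 205,150,120,120 420,180,110,110; python3 - <<'E'
from m import *
s=cv2.imread("pics/c9.png");print(white(s,(0,0,400,400),130,60,60),white(s,(400,0,400,400),130,60,60))
E
```

```text
t 13.9 pos [ 0.5679 -0.254   0.2603] head 121.53 tilt [-2.e-04  3.e-04 -1.e+00] q [-0.42  0.37 -0.06  1.14  0.    0.6 ] F [-0.7 -0.2 -1.8] w 0.0137
.5683,-.2544,.235,121.5 -> [-0.05  0.01  2.53] 0.03
[([181.6, 97.2], 1247)] [([653.7, 156.0], 668), ([619.2, 181.5], 689), ([680.1, 196.1], 814), ([642.7, 219.4], 676)]
```

View pics/c9.png

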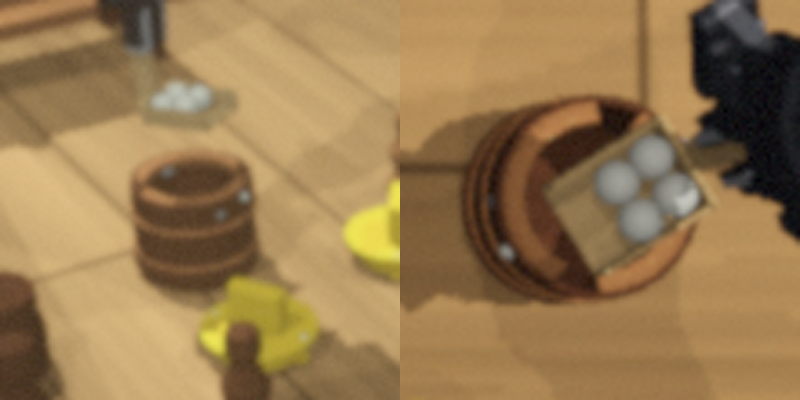

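All four beads are in the pan, above the jar mouth, around (650,190) in the right panel. The nose edge runs from (545,190) to (600,278).

```bash
python3 - <<'E'
from h import *
v=lambda x,y:((x-400)/3.636+420,y/3.636+180)
J=np.array([.5516,-.2271]);h=np.array([np.cos(np.radians(121.5)),np.sin(np.radians(121.5))]);l=np.array([-h[1],h[0]])
for nm,q,z in(("noseL",(545,190),.145),("noseR",(600,278),.145),("rearL",(655,118),.15),("rearR",(715,207),.15),("beads",(649,188),.145)):
    P=plane("top",v(*q),z)[:2]-J;print(nm,(h@P*1e3).round(1),(l@P*1e3).round(1))
P=monitor.observe()["tool_pos"][:2]-J;print("tcp",h@P*1e3,l@P*1e3)
# heel height: scene bottom of pan/heel
E
```

```text
noseL 34.8 -21.5
noseR 34.9 25.4
rearL -23.6 -23.5
rearR -25.1 24.7
beads -5.8 2.5
tcp -30.884916463472408 -0.5204773483329941
```

Request:
{"fn": "move_arm", "kwargs": {"targets": "-0.2 0.05 0.2 0; -0.4 0.05 0.6 0; -0.6 0.05 1.1 0; -0.8 0.05 1.7 0; -1.0 0.05 2.3 0; -1.1 0.05 2.9 0; -1.1 0.05 3.4 0; -1.1 0.05 3.8 0; -1.1 0.05 4.1 0; -1.1 0.05 4.3 0; -1.1 0.05 4.4 0; -1.1 0.05 4.4 0"}}

```text
t: 15.2
tool_pos: [0.5744, -0.263, 0.2165]
eef_rot: [1.534, 2.742, -0.0]
ft_force: [0.0, -0.2, -1.2]
width: 0.0139
finger_force: 22.1
```

Request:
{"fn": "move_arm", "kwargs": {"targets": "0 0 0.1 0; 0 0 0.2 0; 0 0 0.3 0; 0 0 0.4 0; 0 0 0.4 0"}}

```text
t: 15.7
tool_pos: [0.5743, -0.263, 0.2122]
eef_rot: [-1.534, -2.741, 0.0]
ft_force: [0.9, 0.2, -2.1]
width: 0.0137
finger_force: 22.1
```

Request:
{"fn": "move_arm", "kwargs": {"targets": "0 0 0.1 0; 0 0 0.2 0; 0 0 0.3 0; 0 0 0.3 0"}}

```text
t: 16.1
tool_pos: [0.5744, -0.2631, 0.2097]
eef_rot: [1.534, 2.742, 0.0]
ft_force: [0.6, 0.2, 0.7]
width: 0.0138
finger_force: 22.4
```

Request:
{"fn": "move_arm", "kwargs": {"targets": "0 0 0.1 0; 0 0 0.2 0; 0 0 0.3 0; 0 0 0.3 0"}}

```text
t: 16.5
tool_pos: [0.5749, -0.2636, 0.2092]
eef_rot: [1.532, 2.739, -0.001]
ft_force: [-4.2, 0.8, 15.2]
width: 0.0136
finger_force: 24.4
```

Request:
{"fn": "move_arm", "kwargs": {"targets": "0.3 0 0 0; 0.6 0 0 0; 0.9 0 0 0; 1.2 0 0 0; 1.5 0 0 0; 1.5 0 0 0"}}

```text
t: 17.1
tool_pos: [0.5676, -0.2511, 0.2079]
eef_rot: [1.532, 2.738, -0.001]
ft_force: [0.5, -2.1, 6.9]
width: 0.0139
finger_force: 23.4
```

```bash
cat > look.py <<'E'
from m import *
s=camera("scene")[:,:,::-1];t=camera("top")[:,:,::-1];cv2.imwrite("pics/sL.png",s);cv2.imwrite("pics/tL.png",t)
print("scene",white(s,(230,160,70,80),120,60,6),"top",white(t,(430,190,90,90),110,60,6))
# scoop (pale wood) pan mask in top: nose edge along h
J=np.array([.5516,-.2271]);h=np.array([np.cos(np.radians(121.5)),np.sin(np.radians(121.5))])
P=monitor.observe()["tool_pos"];print("tcp h",(h@(P[:2]-J)*1e3).round(1),"z",P[2].round(4),"F",monitor.observe()["ft_force"].round(1))
E
python3 look.py
```

```text
scene [([259.0, 197.3], 142)] top [([483.2, 231.3], 254), ([472.4, 229.2], 79)]
tcp h -28.9 z 0.2079 F [ 0.4 -2.9  6. ]
```

Request:
{"fn": "move_arm", "kwargs": {"targets": "0.3 0 0.1 0; 0.6 0 0.2 0; 0.9 0 0.2 0; 1.2 0 0.3 0; 1.2 0 0.3 0; 1.2 0 0.3 0"}}

```text
t: 17.8
tool_pos: [0.5618, -0.2415, 0.2058]
eef_rot: [1.531, 2.737, -0.002]
ft_force: [0.8, -2.9, 11.5]
width: 0.0141
finger_force: 24.2
```

```bash
python3 look.py
```

```text
scene [([266.1, 201.4], 145)] top [([489.6, 190.6], 8), ([473.2, 234.8], 177), ([460.2, 236.4], 77), ([466.5, 245.7], 79)]
tcp h -17.6 z 0.2058 F [ 0.5 -2.9 10.4]
```

```bash
python3 - <<'E'
from m import *
J=np.array([.5516,-.2271]);h=np.array([np.cos(np.radians(121.5)),np.sin(np.radians(121.5))]);l=np.array([-h[1],h[0]])
t=cv2.imread("pics/tL.png")
for q in((460.2,236.4),(466.5,245.7),(473.2,234.8)):
    P=plane("top",q,.09)[:2]-J;print((h@P*1e3).round(1),(l@P*1e3).round(1))
# profile along h through pan, lateral 0 and +-17, z=.085: BGR values
for lat in(-17,0,17):
    print(lat,[t[int(v),int(u)].tolist() for u,v in(proj("top",[*(J+h*r/1e3+l*lat/1e3),.082]) for r in range(0,52,4))])
E
```

```text
25.8 -10.1
25.1 9.4
5.0 -0.6
-17 [[120, 130, 132], [125, 132, 135], [108, 118, 122], [77, 97, 110], [68, 96, 113], [93, 109, 119], [105, 117, 122], [79, 93, 103], [53, 80, 119], [52, 88, 130], [51, 84, 125], [35, 58, 91], [2, 15, 42]]
0 [[95, 113, 123], [114, 121, 122], [80, 98, 108], [63, 92, 113], [73, 96, 113], [117, 126, 130], [118, 126, 128], [87, 99, 105], [45, 55, 78], [32, 54, 88], [54, 88, 131], [51, 81, 126], [44, 58, 80]]
17 [[185, 190, 191], [136, 145, 145], [111, 121, 126], [96, 131, 153], [101, 128, 145], [137, 145, 145], [136, 143, 144], [127, 134, 134], [88, 98, 109], [49, 83, 124], [46, 82, 126], [28, 47, 77], [23, 31, 51]]
```

Request:
{"fn": "move_arm", "kwargs": {"targets": "0 0 -0.3 0; 0 0 -0.45 0; -0.5 0 -0.45 0; -1.0 0 -0.45 0; -1.3 0 -0.45 0; -1.3 0 -0.45 0; -1.3 0 -0.45 0"}}

```text
t: 18.6
tool_pos: [0.5672, -0.251, 0.2078]
eef_rot: [-1.534, -2.742, -0.001]
ft_force: [-0.1, 2.1, 1.2]
width: 0.0135
finger_force: 22.9
```

```bash
cat >> look.py <<'E'
l=np.array([-h[1],h[0]])
for q,a in white(t,(430,190,90,90),110,60,6):
    B=plane("top",q,.085)[:2]-J;print("bead h,l",(h@B*1e3).round(1),(l@B*1e3).round(1),a)
E
python3 look.py
```

```text
scene [([265.9, 202.1], 146)] top [([469.2, 229.0], 75), ([459.6, 235.9], 75), ([475.3, 238.5], 82), ([465.7, 245.4], 75)]
tcp h -28.4 z 0.2078 F [-0.1  2.4  1.4]
bead h,l 4.3 -12.3 75
bead h,l 25.1 -10.9 75
bead h,l 4.1 7.4 82
bead h,l 24.8 8.8 75
```

```bash
python3 - <<'E'
from m import *
print(tri((467.4,237.2),(265.9,202.1)))
s=cv2.imread("pics/sL.png");c=s[160:240,230:300]
for thr in(120,135,150,160):
    print(thr,white(s,(230,160,70,80),thr,60,4))
g=cv2.cvtColor(cv2.resize(s[190:215,250:285],None,fx=6,fy=6,interpolation=cv2.INTER_CUBIC),cv2.COLOR_BGR2GRAY)
C=cv2.HoughCircles(g,cv2.HOUGH_GRADIENT,1.5,25,param1=60,param2=12,minRadius=18,maxRadius=36);
print(None if C is None else [((x/6+250).round(1),(y/6+190).round(1),(r/6).round(1)) for x,y,r in C[0][:6]])
for z in(.09,.1,.08):
    J=np.array([.5516,-.2271]);h=np.array([np.cos(np.radians(121.5)),np.sin(np.radians(121.5))]);l=np.array([-h[1],h[0]])
    print(z,[proj("scene",[*(J+h*a+l*b),z]).round(1).tolist() for a,b in((.0043,-.0123),(.0251,-.0109),(.0041,.0074),(.0248,.0088))])
E
```

```text
(array([ 0.54564672, -0.21377943,  0.08496622]), np.float64(0.0004093927457701694))
120 [([265.9, 202.1], 146)]
135 [([265.7, 202.1], 123)]
150 [([265.8, 202.1], 89)]
160 [([262.6, 200.3], 29), ([268.9, 203.9], 32)]
[(np.float32(276.1), np.float32(202.6), np.float32(4.4)), (np.float32(256.6), np.float32(200.6), np.float32(3.2)), (np.float32(284.4), np.float32(202.6), np.float32(4.9)), (np.float32(253.4), np.float32(206.1), np.float32(5.5))]
0.09 [[260.5, 201.3], [267.4, 202.7], [264.4, 198.2], [271.2, 199.5]]
0.1 [[260.2, 198.0], [267.2, 199.3], [264.2, 194.9], [271.0, 196.2]]
0.08 [[260.8, 204.6], [267.7, 206.0], [264.7, 201.5], [271.5, 202.8]]
```

Request:
{"fn": "move_arm", "kwargs": {"targets": "-0.3 0 0 0; -0.6 0 0 0; -0.9 0 0 0; -1.2 0 0 0; -1.2 0 0 0; -1.2 0 0 0"}}

```text
t: 19.3
tool_pos: [0.5736, -0.2619, 0.208]
eef_rot: [1.534, 2.741, -0.001]
ft_force: [-0.1, 1.3, 4.0]
width: 0.0135
finger_force: 22.9
```

```bash
python3 look.py
```

```text
scene [] top [([466.5, 245.1], 57), ([449.0, 249.0], 7)]
tcp h -41.0 z 0.2081 F [1.  0.9 3.6]
bead h,l 23.4 9.1 57
bead h,l 53.1 -1.1 7
```

Request:
{"fn": "move_arm", "kwargs": {"targets": "0 0 -0.5 0; 0 0 -1.2 0; 0 0 -2.2 0; 0 0 -3.5 0; 0 0 -5 0; -1 0 -6.5 0; -3 0 -7 0; -5 0 -7 0; -7 0 -7 0; -8 0 -7 0; -8 0 -7 0"}}

```text
t: 20.5
tool_pos: [0.6156, -0.3304, 0.2782]
eef_rot: [1.535, 2.741, -0.0]
ft_force: [0.2, 0.7, -1.1]
width: 0.0136
finger_force: 22.4
```

```bash
python3 - <<'E'
from m import *
t=camera("top")[:,:,::-1];s=camera("scene")[:,:,::-1];cv2.imwrite("pics/t11.png",t);cv2.imwrite("pics/s11.png",s)
for thr in(60,75,90,110):print(thr,white(t,(445,205,60,60),thr,45,8))
c=t[210:262,445:502];s1=s[180:245,235:295]
cv2.imwrite("pics/c11.png",np.hstack([cv2.resize(c,(400,365),interpolation=cv2.INTER_CUBIC),cv2.resize(s[130:245,205:330],(400,365),interpolation=cv2.INTER_CUBIC)]))
E
python3 go.py
```

```text
60 [([456.7, 230.7], 52), ([466.8, 244.3], 108), ([448.8, 249.0], 21)]
75 [([456.5, 230.6], 49), ([466.9, 244.1], 95), ([449.0, 249.0], 17)]
90 [([456.3, 230.9], 43), ([466.8, 244.3], 85), ([449.0, 249.0], 9)]
110 [([456.3, 230.7], 39), ([466.9, 244.1], 70)]
t 20.6 pos [ 0.6149 -0.3291  0.278 ] head 121.55 tilt [-4.e-04  6.e-04 -1.e+00] q [-0.49  0.51  0.19  1.25  0.    0.53] F [-0.2 -0.5 -1.1] w 0.0135
```

```bash
python3 - <<'E'
from m import *
for n,k in(("top","t11"),("scene","s11")):
    a=cv2.imread(f"pics/{n}0.png");b=cv2.imread(f"pics/{k}.png")
    A=white(a,(0,0,640,480),110,40,8);B=white(b,(0,0,640,480),110,40,8)
    print(n,[x for x in B if not any(np.hypot(x[0][0]-y[0][0],x[0][1]-y[0][1])<3 for y in A)])
t=cv2.imread("pics/t11.png");g=cv2.cvtColor(t[222:252,446:484],cv2.COLOR_BGR2GRAY)
for r in g[::2]:print(' '.join(f"{v:3d}" for v in r[::2]))
E
```

```text
top [([568.6, 145.9], 8), ([138.1, 186.5], 10), ([139.0, 203.0], 9), ([614.4, 216.7], 9), ([456.3, 230.8], 38), ([466.9, 244.1], 70)]
scene [([495.3, 13.3], 26), ([552.4, 18.2], 66), ([572.5, 22.5], 46), ([511.8, 53.7], 31), ([209.6, 87.2], 39), ([202.1, 121.4], 23), ([58.2, 246.8], 4090), ([49.7, 278.9], 27), ([94.8, 280.0], 21), ([23.3, 282.0], 11), ([73.9, 290.2], 648), ([14.7, 288.3], 25), ([96.6, 389.5], 20941), ([376.8, 340.0], 11), ([358.7, 362.9], 77)]
 48  28  57  86  96  90  54  35  37  42  35  38  39  41  35  36  34  33  36
 39  45  77  91  94  74  40  39  40  38  33  36  30  37  35  38  33  38  39
 23  52  87 104 107  97  64  38  34  42  35  36  29  33  33  35  34  34  35
 37  86 121 145 165 163 121  53  35  36  31  32  33  36  34  36  35  32  33
 48 108 138 148 177 194 179  88  39  33  29  37  30  32  33  36  34  31  34
 42 103 140 145 166 182 163  65  28  31  31  32  32  34  35  33  37  36  33
 53 112 139 145 147 148 101  38  33  29  26  34  39  36  36  29  31  35  34
 48 106 139 146 108  68  36  34  30  31  32  29  34  38  41  36  34  34  31
 44 101 138 142 117  63  44  34  37  35  38  41  35  38  34  38  36  36  34
 40  85 133 144 131  70  57  48  45 101 143 155 110  42  40  40  39  37  33
 31  74 129 142 146  86  44  36  86 150 183 195 182  91  40  43  42  39  33
 41  52 106 136 144 124  56  43 106 160 191 199 177  98  44  41  41  38  37
 54  47  84 128 142 146 122  50  95 150 184 194 148  82  44  41  40  42  40
 69 136 115  98 136 146 145  95  64 116 154 152 109  54  41  40  40  34  35
 46 114 134  69 118 139 144 140 106  63  72  71  50  43  44  42  41  41  33
```

```bash
python3 - <<'E'
from m import *
P=monitor.observe()["tool_pos"];h=np.array([np.cos(np.radians(121.5)),np.sin(np.radians(121.5)),0])
print("tcp",proj("scene",P),"grasp",proj("scene",P-[0,0,.054]),"pan mid",proj("scene",P-[0,0,.12]+h*.03),proj("top",P-[0,0,.12]+h*.03))
J=np.array([.5516,-.2271])
for q in((456.5,230.8),(466.9,244.1)):print(plane("top",q,.016)[:2]-J)
E
```

```text
tcp [216.87187734 125.16326738] grasp [219.32461421 144.87427189] pan mid [231.29456448 169.87543864] [533.62866005 202.62919992]
[0.00817293 0.01621454]
[-0.01680337 -0.00294317]
```

View pics/c11.png

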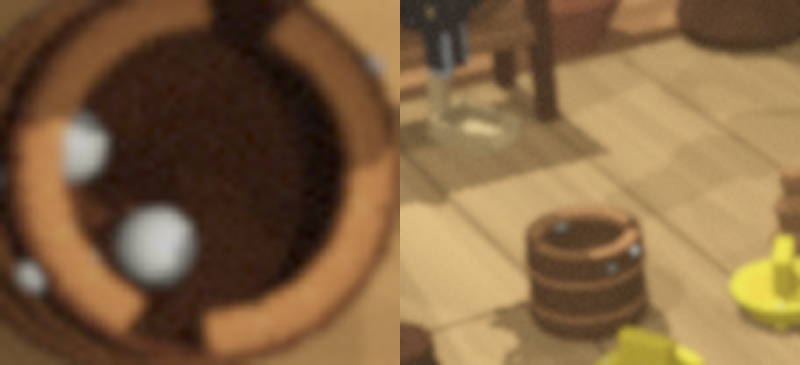

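All three checks agree:
- The pan is empty, around (480,125) in the right panel.
- Two beads show in the jar, at (85,147) and (157,243).
- The other two must lie under the left part of the lip, which this view hides. I'll check the table again once the arm is clear.

Next I return the scoop to the tray.

```bash
python3 go.py .6341,.2254,.30,171.95
```

```text
t 20.6 pos [ 0.6149 -0.3291  0.278 ] head 121.55 tilt [-4.e-04  6.e-04 -1.e+00] q [-0.49  0.51  0.19  1.25  0.    0.53] F [-0.2 -0.5 -1.1] w 0.0135
.6341,.2254,.30,171.95 -> [46.25 30.65 -2.17] -50.4
```

Request:
{"fn": "move_arm", "kwargs": {"targets": "0.5 0.3 -1 -0.5; 2 1.3 -2 -2; 4.5 3 -2.2 -5; 8 5.3 -2.2 -9; 12 8 -2.2 -13; 16 10.6 -2.2 -17.4; 20 13.3 -2.2 -21.8; 24 15.9 -2.2 -26; 28 18.6 -2.2 -30.5; 32 21.2 -2.2 -35; 36 23.9 -2.2 -39; 39.5 26.2 -2.2 -43; 42.5 28.2 -2.2 -46; 44.5 29.5 -2.2 -48.5; 45.8 30.3 -2.2 -50; 46.2 30.6 -2.2 -50.4; 46.2 30.6 -2.2 -50.4; 46.2 30.6 -2.2 -50.4; 46.2 30.6 -2.2 -50.4"}}

```text
t: 22.5
tool_pos: [0.6343, 0.223, 0.3001]
eef_rot: [0.223, 3.134, -0.0]
ft_force: [0.4, -0.4, -0.8]
width: 0.0135
finger_force: 22.4
```

```bash
python3 go.py .6341,.2254,.18,171.95; python3 - <<'E'
from m import *
t=camera("top")[:,:,::-1];s=camera("scene")[:,:,::-1];cv2.imwrite("pics/t12.png",t);cv2.imwrite("pics/s12.png",s)
for n,b in(("top",t),("scene",s)):
    a=cv2.imread(f"pics/{n}0.png");d=(b.astype(int).min(2)-a.astype(int).min(2)>45)&(b.astype(int).min(2)>105)&(b.astype(int).max(2)-b.astype(int).min(2)<60)
    k,l,st,ce=cv2.connectedComponentsWithStats(d.astype(np.uint8));print(n,[(ce[i].round(0).tolist(),int(st[i,4])) for i in range(1,k) if st[i,4]>=8])
E
```

```text
t 22.5 pos [0.6343 0.223  0.3001] head 171.85 tilt [ 0.e+00 -3.e-04 -1.e+00] q [ 0.34  0.46  0.15  1.26 -0.    0.48] F [ 0.4 -0.4 -0.8] w 0.0135
.6341,.2254,.18,171.95 -> [ 0.05  0.24 12.01] -0.1
top [([225.0, 171.0], 103), ([456.0, 230.0], 47), ([467.0, 244.0], 77)]
scene [([575.0, 22.0], 31)]
```

Request:
{"fn": "move_arm", "kwargs": {"targets": "0.05 0.2 1 -0.1; 0.05 0.24 3 -0.1; 0.05 0.24 6 -0.1; 0.05 0.24 9 -0.1; 0.05 0.24 11.2 -0.1; 0.05 0.24 12 -0.1; 0.05 0.24 12 -0.1; 0.05 0.24 12 -0.1"}}

```text
t: 23.4
tool_pos: [0.6346, 0.2269, 0.1808]
eef_rot: [0.218, 3.133, 0.001]
ft_force: [1.0, 0.2, -0.3]
width: 0.0136
finger_force: 22.4
```

```bash
python3 - <<'E'
from m import *
t=camera("top")[:,:,::-1];s=camera("scene")[:,:,::-1]
print(monitor.observe()["tool_pos"],monitor.observe()["ft_force"])
O=np.array([.5945,.23095]);a=np.radians(-8.05);e=np.array([np.cos(a),np.sin(a)]);f=np.array([-e[1],e[0]])
# scoop pale mask by diff against tray/floor colours in scene: low saturation wood
hs=cv2.cvtColor(s,cv2.COLOR_BGR2HSV);h0=cv2.cvtColor(cv2.imread("pics/scene0.png"),cv2.COLOR_BGR2HSV)
for lat in(0,.02):
  for z in range(10,100,8):
    row=[]
    for x in range(-40,96,6):
        u,v=proj("scene",[*(O+e*x/1e3+f*lat),z/1e3]).round().astype(int);row.append(f"{hs[v,u,1]:3d}")
    print(lat,z,' '.join(row))
E
```

```text
[0.63498986 0.2270467  0.18157713] [-0.00137499  0.17516452 -0.11871464]
0 10 126 131 129 125 130 130 130 130 129 125 130 123 125 127 124 125 124 126 129 124 126 127 123
0 18 128 130 127 128 128 128 129 128 127 130 134 127 130 129 126 124 127 130 127 126 125 127 128
0 26 133 127 135 127 107 114 116 124 115 122 127 130 128 136 133 134 133 132 138 131 131 132 134
0 34 132 133 134 113  98 101 105 102 100 104 103 107 102 101 120 137 132 134 136 131 132 135 135
0 42 131 133 136 110 105  94  93 100  98  99 103  98 104 100 103 134 132 137 135 134 137 131 133
0 50 130 132 132 129 130 116  87  89  89  91  93  96  94  99 109 103 114 118 130 130 134 132 128
0 58 114 116 113 120 113 113  95  86  87  87  89  88  90  93  99 102 102 104 109 112 112 110 110
0 66 119 116 120 113 114 114 114 102 100 102  99  94  96  93  96  99 101 102 104 107 105 107 109
0 74 120 116 110 113 113 115 109 106 106 106 102 101 103 102 102 100 100 105 107 107 105 104 109
0 82 115 114 112 113 109 109 111 104 103 101 101 103  99 105 100 104 105 106 105 105 105 106 109
0 90 111 111 112 114 114 109 114 109 110 109 109 103 107 
[... 636 characters left out ...]

0.02 50 134 131 132 135 131 106 103 104 101 109 108 105 105 108 111 123 132 139 139 129 133 137 135
0.02 58 137 140 134 137 135 103  98  96  98 101 103  98 103  99 101 105 131 130 134 133 139 135 131
0.02 66 134 134 128 132 136 126 122  93  86  88  95  96  97  98 102 102 106 118 123 137 138 135 132
0.02 74 133 130 113 115 120 118 118 109  89  90  89  88  89  92  91  98  99 102 104 112 113 118 116
0.02 82 130 137 113 113 113 118 116 118 102  95  93  95  95  91  94  94 103 102 102 104 103 105 107
0.02 90 131 133 116 112 116 113 116 112 110 102 100 105 100 101 105 100 102 103 104 107 105 104 109
0.02 98 125 121 113 114 111 111 114 113 106 103 103 106 102 100  99 101 103  99 101 106 105 107 106
```

```bash
python3 go.py .6341,.2254,.142,171.95
```

```text
t 23.5 pos [0.635  0.227  0.1816] head 172.05 tilt [ 2.5e-03  9.0e-04 -1.0e+00] q [ 0.34  0.52 -0.03  1.02 -0.    0.48] F [-0.   0.2 -0.1] w 0.0136
.6341,.2254,.142,171.95 -> [ 0.07 -0.18  3.96] 0.1
```

Request:
{"fn": "move_arm", "kwargs": {"targets": "0 -0.1 1 0.1; 0 -0.1 2 0.1; 0 -0.1 3 0.1; 0 -0.1 3.6 0.1; 0 -0.1 3.9 0.1; 0 -0.1 3.9 0.1"}}

```text
t: 24.1
tool_pos: [0.6335, 0.2257, 0.1401]
eef_rot: [-0.22, -3.133, 0.001]
ft_force: [-0.8, 0.3, -0.9]
width: 0.0138
finger_force: 22.4
```

```bash
python3 go.py .6341,.2254,.135,171.95
```

```text
t 24.1 pos [0.6335 0.2257 0.1401] head 171.96 tilt [-1.2e-03 -4.0e-04 -1.0e+00] q [ 0.34  0.55 -0.08  0.94  0.    0.48] F [-0.8  0.3 -0.9] w 0.0138
.6341,.2254,.135,171.95 -> [-0.07 -0.02  0.51] 0.01
```

Request:
{"fn": "move_arm", "kwargs": {"targets": "0 0 0.2 0; 0 0 0.4 0; 0 0 0.6 0; 0 0 0.8 0; 0 0 0.8 0; 0 0 0.8 0"}}

```text
t: 24.7
tool_pos: [0.6366, 0.2261, 0.1355]
eef_rot: [0.221, 3.127, 0.002]
ft_force: [3.8, -0.1, 6.7]
width: 0.0134
finger_force: 22.8
```

```bash
python3 go.py .6341,.2254,.133,171.95
```

```text
t 24.7 pos [0.6366 0.2261 0.1355] head 171.93 tilt [ 6.4e-03  9.0e-04 -1.0e+00] q [ 0.34  0.55 -0.08  0.93 -0.    0.48] F [ 3.8 -0.1  6.7] w 0.0134
.6341,.2254,.133,171.95 -> [ 0.24 -0.1   0.24] -0.02
```

Request:
{"fn": "move_arm", "kwargs": {"targets": "0 0 0 0; 0 0 0 0; 0 0 0 0; 0 0 0 0", "claw": 2.4}}

```text
t: 25.1
tool_pos: [0.6335, 0.2257, 0.1325]
eef_rot: [-0.22, -3.133, 0.0]
ft_force: [-1.0, 0.0, 0.1]
width: 0.0239
finger_force: 0.0
```

Request:
{"fn": "move_arm", "kwargs": {"targets": "0 0 -0.5 0; 0 0 -1.5 0; 0 0 -3 0; 0 0 -5 0; 0 0 -8 0; 0 0 -11 0; 0 0 -13 0; 0 0 -14 0; 0 0 -14 0", "claw": 4.5}}

```text
t: 26.0
tool_pos: [0.6348, 0.2261, 0.2755]
eef_rot: [0.22, 3.13, 0.003]
ft_force: [-1.2, 0.3, 0.1]
width: 0.0449
finger_force: 0.0
```

```bash
python3 go.py .452,.0252,.20,192.2; python3 - <<'E'
from m import *
t=camera("top")[:,:,::-1];s=camera("scene")[:,:,::-1];cv2.imwrite("pics/t13.png",t);cv2.imwrite("pics/s13.png",s)
O=np.array([.5945,.23095]);a=np.radians(-8.05);e=np.array([np.cos(a),np.sin(a)]);f=np.array([-e[1],e[0]])
hs=cv2.cvtColor(s,cv2.COLOR_BGR2HSV)
for z in range(122,2,-8):
    print(z,' '.join(f"{hs[tuple(proj('scene',[*(O+e*x/1e3),z/1e3]).round().astype(int)[::-1])][1]:3d}" for x in range(-40,96,4)))
E
```

```text
t 26.0 pos [0.6348 0.2261 0.2755] head 171.96 tilt [ 0.0038  0.0014 -1.    ] q [0.34 0.46 0.1  1.21 0.   0.48] F [-1.2  0.3  0.1] w 0.0449
.452,.0252,.20,192.2 -> [ 15.31 -22.47   7.46] -20.24
122 110 112 111 111 112 109 112 108 114 110 110 107 108 110 111 109 107 109 108 110 112 108  94  87  84  84  93 111 107 112 111 109 108 106
114 113 117 115 108 111 112 109 114 111 108 107 109 109 109 110 106 109 113 111 112 110 110  99 101  96 101 103 109 109 110 107 109 107 106
106 116 116 116 113 110 111 110 110 107 109 109 111 110 110 111 111 110 108 110 112 114 114 106 100 103 101 103 109 110 109 106 106 105 106
98 113 113 116 113 112 113 110 108 111 112 107 108 110 106 110 112 112 110 108 112 115 113 110 102  97 102 108 109 107 109 107 108 107 104
90 112 113 112 111 111 106 108 112 110 113 111 108 110 110 110 111 108 113 114 114 112 110 110 102 101  99 108 107 108 107 109 106 103 106
82 119 115 113 110 108 111 108 109 109 109 107 110 110 112 111 113 113 118 116 111 109 110 107  99 100 103 104 106 106 108 105 106 110 107
74 117 112 115 113 112 113 109 111 108 110 108 109 111 112 108 119 121
[... 480 characters left out ...]
6 133
42 134 131 136 131 138 133 131 130 129 135 117 109 108 105 111 106 113 106 112 107 107 107 100 102 106 102 106 128 135 131 137 133 133 137
34 128 137 130 140 135 133 137 133 137 131 109 103  98 103 105 102 101 104 102 102 104 103 104 102 102 101 105 128 131 130 137 133 139 137
26 136 131 133 134 134 132 136 134 134 126 106 101 104  99 104 102 100 102 103 105 101 101 104  98 101 102 109 129 130 132 132 135 135 134
18 128 126 124 126 125 125 125 128 122  91  86  85  87  87  92  85  89  86  95  92  93  95 102 104 104 105 111 127 125 128 129 127 127 127
10 131 127 127 127 124 127 127 110 101  84  85  86  86  84  85  84  87  87  86  88  92 103 106 104 105 102 119 125 129 125 127 127 128 128
```

The handle shows vertical from top to floor, at tray x of about 56 mm, so the scoop stands upright in the tray. Next is the lid.

Request:
{"fn": "move_arm", "kwargs": {"targets": "1 -1.5 0 -1; 3 -4.5 0 -4; 6 -8.5 1 -8; 9 -12.5 3 -12; 12 -17 5 -16; 14 -20.5 6.5 -19; 15.2 -22.3 7.4 -20.2; 15.3 -22.5 7.5 -20.2; 15.3 -22.5 7.5 -20.2; 15.3 -22.5 7.5 -20.2; 15.3 -22.5 7.5 -20.2"}}

```text
t: 27.2
tool_pos: [0.452, 0.0251, 0.1982]
eef_rot: [-0.334, 3.123, 0.0]
ft_force: [-0.3, -0.0, 0.3]
width: 0.0451
finger_force: 0.0
```

```bash
python3 - <<'E'
from m import *
s=camera("scene")[:,:,::-1];print(white(s,(322,235,50,40),110,60,2))
E
python3 go.py .452,.0252,.099,192.2
```

```text
[([355.3, 246.7], 3), ([332.5, 259.5], 4)]
t 27.25 pos [0.4519 0.0251 0.1982] head -167.79 tilt [ 9.e-04  2.e-04 -1.e+00] q [ 0.06  0.11 -0.55  0.9   0.   -0.16] F [-0.1  0.4  0.2] w 0.0452
.452,.0252,.099,192.2 -> [-0.    0.01  9.92] 0.01
```

Request:
{"fn": "move_arm", "kwargs": {"targets": "0 0 2 0; 0 0 5 0; 0 0 8 0; 0 0 9.5 0; 0 0 9.9 0; 0 0 9.9 0; 0 0 9.9 0"}}

```text
t: 27.95
tool_pos: [0.4519, 0.0247, 0.0997]
eef_rot: [-0.333, 3.122, -0.0]
ft_force: [0.2, 0.4, -0.1]
width: 0.0451
finger_force: 0.0
```

Request:
{"fn": "move_arm", "kwargs": {"targets": "0 0 0 0; 0 0 0 0; 0 0 0 0; 0 0 0 0; 0 0 0 0; 0 0 0 0; 0 0 0 0", "claw": 0, "grip_force": 70}}

```text
t: 28.65
tool_pos: [0.4518, 0.0245, 0.0999]
eef_rot: [-0.332, 3.122, -0.0]
ft_force: [-0.6, 0.5, 6.9]
width: 0.0147
finger_force: 69.3
```

```bash
python3 go.py .452,.0252,.21,192.2
```

```text
t 28.65 pos [0.4518 0.0245 0.0999] head -167.85 tilt [ 2.1e-03  2.0e-04 -1.0e+00] q [ 0.05  0.23 -0.67  0.66  0.   -0.16] F [-0.6  0.5  6.9] w 0.0147
.452,.0252,.21,192.2 -> [ -0.06   0.06 -11.01] -0.05
```

Request:
{"fn": "move_arm", "kwargs": {"targets": "0 0 -1 0; 0 0 -3 0; 0 0 -6 0; 0 0 -9 0; 0 0 -11.5 0; 0 0 -12.5 0; 0 0 -13 0; 0 0 -13 0"}}

```text
t: 29.45
tool_pos: [0.4507, 0.0244, 0.2288]
eef_rot: [0.333, -3.124, -0.0]
ft_force: [-0.1, 0.4, -1.3]
width: 0.0148
finger_force: 68.3
```

```bash
python3 go.py .5516,-.2271,.23,166.4
```

```text
t 29.45 pos [0.4507 0.0244 0.2288] head -167.85 tilt [-0. -0. -1.] q [ 0.05  0.08 -0.51  0.98 -0.   -0.16] F [-0.1  0.4 -1.3] w 0.0148
.5516,-.2271,.23,166.4 -> [ -4.56 -26.71  -0.12] 25.75
```

Request:
{"fn": "move_arm", "kwargs": {"targets": "-0.2 -1 0 1; -0.6 -3 0 3; -1.1 -6 -0.1 6; -1.6 -9 -0.1 9; -2.2 -12.5 -0.1 12.5; -2.8 -16 -0.1 16; -3.4 -19.5 -0.1 19; -3.9 -22.5 -0.1 22; -4.3 -25 -0.1 24; -4.5 -26.3 -0.1 25.3; -4.55 -26.7 -0.1 25.75; -4.55 -26.7 -0.1 25.75; -4.55 -26.7 -0.1 25.75; -4.55 -26.7 -0.1 25.75"}}

```text
t: 30.85
tool_pos: [0.5513, -0.226, 0.2299]
eef_rot: [-0.37, -3.119, -0.0]
ft_force: [0.1, 0.1, -2.0]
width: 0.0149
finger_force: 68.4
```

```bash
python3 - <<'E'
from m import *
t=camera("top")[:,:,::-1];s=camera("scene")[:,:,::-1];cv2.imwrite("pics/t14.png",t);cv2.imwrite("pics/s14.png",s)
P=monitor.observe()["tool_pos"];e=np.array([np.cos(np.radians(-13.6)),np.sin(np.radians(-13.6)),0])
for sg in(1,-1):
    Q=np.array([P[0],P[1],P[2]-.0995+.022])+sg*.04*e;print("exp stud",proj("top",Q).round(1),proj("scene",Q).round(1))
print(white(t,(435,190,80,90),110,60,2));print(white(s,(225,150,70,100),110,60,2))
E
python3 go.py .5516,-.2271,.20,166.4
```

```text
exp stud [490.9 208.4] [245.  180.2]
exp stud [480.  255.9] [274.9 175.7]
[([490.9, 208.3], 9), ([448.7, 248.7], 3), ([480.0, 256.0], 9)]
[([278.0, 208.5], 2)]
t 30.95 pos [ 0.5515 -0.2262  0.2301] head 166.47 tilt [ 2.e-04  0.e+00 -1.e+00] q [-0.39  0.34 -0.18  1.05  0.   -0.15] F [ 0.5  0.6 -1.5] w 0.0147
.5516,-.2271,.20,166.4 -> [-0.03 -0.09  3.01] 0.07
```

Request:
{"fn": "move_arm", "kwargs": {"targets": "0 -0.08 1 0; 0 -0.08 2.5 0; 0 -0.08 4 0; 0 -0.08 4.6 0; 0 -0.08 4.8 0; 0 -0.08 4.8 0; 0 -0.08 4.8 0; 0 -0.08 4.8 0"}}

```text
t: 31.75
tool_pos: [0.5518, -0.228, 0.1826]
eef_rot: [0.372, 3.118, -0.001]
ft_force: [-1.8, -0.0, -0.9]
width: 0.0149
finger_force: 68.4
```

```bash
python3 go.py .5516,-.2271,.172,166.4 .5516,-.2271,.1635,166.4
```

```text
t 31.75 pos [ 0.5518 -0.228   0.1826] head 166.4 tilt [ 1.2e-03 -5.0e-04 -1.0e+00] q [-0.39  0.38 -0.24  0.95 -0.   -0.15] F [-1.8 -0.  -0.9] w 0.0149
.5516,-.2271,.172,166.4 -> [0.05 0.08 1.06] 0.0
.5516,-.2271,.1635,166.4 -> [0.05 0.08 1.91] 0.0
```

Request:
{"fn": "move_arm", "kwargs": {"targets": "0.03 0.08 0.2 0; 0.03 0.08 0.4 0; 0.03 0.08 0.6 0; 0.03 0.08 0.8 0; 0.03 0.08 1.0 0; 0.03 0.08 1.0 0; 0.03 0.08 1.0 0"}}

```text
t: 32.45
tool_pos: [0.5512, -0.2269, 0.1718]
eef_rot: [-0.372, -3.119, -0.0]
ft_force: [0.1, 0.3, -1.5]
width: 0.0151
finger_force: 68.4
```

```bash
python3 go.py .5516,-.2271,.1635,166.4
```

```text
t 32.45 pos [ 0.5512 -0.2269  0.1718] head 166.4 tilt [-2.e-04  1.e-04 -1.e+00] q [-0.39  0.39 -0.25  0.93  0.   -0.15] F [ 0.1  0.3 -1.5] w 0.0151
.5516,-.2271,.1635,166.4 -> [-0.04 -0.01  0.83] 0.0
```

Lid underside is now 8 mm below the rim plane with no contact force, so the lugs are in the slots. I'll lower it home.

Request:
{"fn": "move_arm", "kwargs": {"targets": "0 0 0.2 0; 0 0 0.4 0; 0 0 0.6 0; 0 0 0.75 0; 0 0 0.85 0; 0 0 0.95 0; 0 0 0.95 0; 0 0 0.95 0"}}

```text
t: 33.25
tool_pos: [0.5511, -0.2269, 0.1639]
eef_rot: [0.372, 3.119, -0.0]
ft_force: [-5.5, 1.8, 11.5]
width: 0.0151
finger_force: 70.3
```

```bash
python3 go.py .5516,-.2271,.1635,166.4
```

```text
t 33.25 pos [ 0.5511 -0.2269  0.1639] head 166.4 tilt [ 5.e-04 -2.e-04 -1.e+00] q [-0.39  0.4  -0.26  0.91 -0.   -0.15] F [-5.5  1.8 11.5] w 0.0151
.5516,-.2271,.1635,166.4 -> [-0.05 -0.01  0.04] 0.0
```

Request:
{"fn": "move_arm", "kwargs": {"targets": "0.03 0 -0.03 0; 0.03 0 -0.03 2; 0.03 0 -0.03 5; 0.03 0 -0.03 8; 0.03 0 -0.03 11; 0.03 0 -0.03 14; 0.03 0 -0.03 17; 0.03 0 -0.03 20; 0.03 0 -0.03 20"}}

```text
t: 34.15
tool_pos: [0.552, -0.2274, 0.1639]
eef_rot: [0.908, 3.005, -0.001]
ft_force: [-0.2, -0.2, 4.9]
width: 0.0151
finger_force: 69.5
```

```bash
cat > lidchk.py <<'E'
from m import *
t=camera("top")[:,:,::-1];s=monitor.observe();print("F",s["ft_force"].round(1),"T",s["torque"].round(2))
W=white(t,(440,195,70,80),100,60,2);print(W)
P=[plane("top",q,.086)[:2]-[.5516,-.2271] for q,_ in W]
print([((np.hypot(*p)*1e3).round(1),np.degrees(np.arctan2(p[1],p[0])).round(1)) for p in P])
E
python3 lidchk.py; python3 go.py .5516,-.2271,.1635,121.3
```

```text
F [ 0.9 -0.1  6.2] T [-0.05  0.08 -0.09]
[([462.6, 209.3], 7), ([448.8, 248.8], 6), ([463.0, 252.5], 2)]
[(np.float64(48.0), np.float64(26.7)), (np.float64(53.4), np.float64(119.6)), (np.float64(39.4), np.float64(146.7))]
t 34.2 pos [ 0.552  -0.2274  0.1639] head 146.42 tilt [ 0.0024 -0.0012 -1.    ] q [-0.39  0.4  -0.26  0.91 -0.    0.2 ] F [ 0.9 -0.1  6.2] w 0.0148
.5516,-.2271,.1635,121.3 -> [0.05 0.   0.04] 25.12
```

Request:
{"fn": "move_arm", "kwargs": {"targets": "0 0 0 3; 0 0 0 6; 0 0 0 9; 0 0 0 12; 0 0 0 15; 0 0 0 18; 0 0 0 21; 0 0 0 23.5; 0 0 0 25; 0 0 0 25; 0 0 0 25; 0 0 0 25"}}

```text
t: 35.4
tool_pos: [0.552, -0.2276, 0.1639]
eef_rot: [1.535, 2.738, -0.0]
ft_force: [0.2, -1.2, 6.1]
width: 0.0147
finger_force: 69.4
```

```bash
python3 lidchk.py; python3 go.py .5516,-.2271,.1635,121.3
```

```text
F [-0.  -0.5  4.7] T [-0.21  0.12 -0.13]
[([473.1, 199.6], 14), ([481.5, 203.5], 4), ([456.2, 245.2], 6), ([449.0, 249.0], 7)]
[(np.float64(60.0), np.float64(2.8)), (np.float64(54.2), np.float64(-12.4)), (np.float64(39.0), np.float64(121.1)), (np.float64(53.3), np.float64(120.2))]
t 35.45 pos [ 0.552  -0.2276  0.1639] head 121.43 tilt [ 0.0024 -0.0016 -1.    ] q [-0.39  0.4  -0.26  0.91 -0.    0.63] F [-0.  -0.5  4.7] w 0.0152
.5516,-.2271,.1635,121.3 -> [ 0.06 -0.01  0.04] 0.13
```

The lid stud, at 121°, lines up with the jar's half-way stud at 120–121°. The lid is fully home and held, so I'm handing the job in.

```bash
python3 -c "
from plant import close_job
print(close_job())"
```

```text
the job is handed in; nothing more can be done
None
```

The job is handed in: all four beads were over the jar mouth when I tipped them in. Afterwards I could see two inside; the other two are presumably under the lip, since no stray beads showed in either camera. The scoop stands upright in the tray, and the lid is fully home, turned about 45° clockwise with its knob still held, at about 35 s of the 72 s allowed.

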